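# Tune the balcony radio by its thumbwheel

## Task

Switch the portable radio on with the slide switch on its top. Then, with a fingertip on the bare rim of the larger thumbwheel, gently roll it until the dial needle stands under the strip of tape that marks the station, and let go. Leave the volume wheel as it is, do not shove the radio along the table, and do not disturb the tumbler, ashtray, saucer, domino box or dominoes.

Things in the scene. Friction and masses are not known exactly. Their poses are not given: they have to be found in the camera images.
- radio: loose grey portable radio, 0.9 kg, 240 mm wide (its y), 90 deep (x), 112 tall, on rubber feet. Origin: centre of underside; x out of its front (grille), y to the right as one faces that front. Rear half of its top (x -45 to 0) is level at z 112 and carries along x = -22 the switch, the small volume wheel and the larger tuning wheel; the front half slopes down at 32 degrees and bears the dial
- tuner_crown (a point): crown of the tuning thumbwheel's bare rim, fixed on the radio at x -22, y +85, z 116.5 mm. Ribbed black rubber-rimmed wheel, 44 mm diameter, 10 thick, axle along radio x; only a cap 27 mm long (y), 4.5 high stands out of its slot. Rim drag 2.3 N: keep 5 to 9 N on it or it slips; never over 20 N. Rolling the crown to +y moves the needle to +y, 0.82 mm per mm of rim; it stays where left
- tuner: the tuning thumbwheel itself, turning; origin on its axle at mid thickness, 22 mm below the crown; its x axis is the axle
- volume_crown (a point): crown of the volume thumbwheel, fixed on the radio at x -22, y -5, z 116 mm of its frame. Like the tuning wheel but smaller: 28 mm diameter, 8 mm thick, 4 mm proud. To be left alone
- volume (a joint): turn of the volume wheel in rad, 0 at the start
- switch_top (a point): centre of the top of the slide switch's grip, moving with it: ridged black block 10 mm (radio x) by 12 mm (y) by 9 mm high on the level top. Off, it lies at x -22, y -89, z 121 mm of the radio's frame; on is 8 mm further along +y, against a stop. It takes about 2 N to slide
- power (a joint): travel of the slide switch in m: 0 off, 0.008 fully on (range 0 to 0.008); stays where it is left
- needle_mid (a point): middle of the dial needle, a thin white line 29 mm long running down the slope of the dial under a clear window, travelling along the radio's y from -50 mm to +50 mm of its frame. It cannot be touched, only moved by the tuning wheel
- tape_mid (a point): middle of a strip of ivory masking tape, 6 mm wide (radio y), 14 mm long, stuck on the upper edge of the dial window at the wanted station, 26 to 64 mm to the +y side of the needle's start. Axes: y = radio y, z out of the dial, x down its slope. The needle is under it when both have the same y in the radio's frame
- tumbler: empty clear glass tumbler, 72 mm diameter, 100 mm tall, near one end of the radio; origin at the centre of its underside
- ashtray: round stainless steel ashtray, 100 mm diameter, 27 mm tall, near the other end of the radio; origin at the centre of its underside
- saucer: green ceramic saucer, 132 mm diameter, 19 mm tall, before the radio's front; origin at the centre of its underside
- domino_box: blue plastic domino box with a steel spring clip, 67 x 192 x 42 mm, shut; origin at the centre of its underside
- domino0: first (nearest the robot) of a row of five ivory dominoes, each 50 x 25 x 12 mm, standing on their long edges end to end, 51 mm apart along +x, at the +y side of the table; origin at the centre of its underside
- domino4: last (farthest from the robot) of the row of five dominoes

How it is judged:
By the outcome, as a careful person would: the job done as asked, in the order asked, and still so for the second after the job is handed in, with the robot touching nothing.
It also fails if it takes over 72 s, if anything falls off the work surface, if the arm or the gripper's body presses on something with over 40 N, if the wrist force passes 120 N, or if a joint passes its speed limit or range.

## Robot

A 6-joint arm with a two-finger parallel gripper is mounted at the origin on the work surface. World frame = base frame: x ahead of the robot, y to its left, z up, the work surface at z = 0. Lengths are in m, angles in rad, forces in N, time in s.
With the tool pointing down it reaches from about 0.3 to 0.875 m from the base axis. Payload 6.4 kg.
Tool frame: the origin (TCP) lies between the finger pads; the fingertips stand 25 mm ahead of it and the grasp point (between the pads) lies 6 mm ahead of it; z points along the fingers, y is the line along which they close (so a half turn about z gives the same grasp; the last joint's range is limited). The gripper opens to 85 mm and grips with 20 to 120 N. Pads are 22 mm wide; open, the fingers measure 114 mm over their backs; the gripper's body (76 mm by 85 mm) begins 54 mm behind the grasp point. The pads swing forward as they close: fully open they stand 13 mm farther back than shut.
Start: joints at [-1.472, 0.181, 1.607, -0, 1.354, -0.206], TCP at [0.173, -0.549, 0.256] pointing down, gripper open.
Joint ranges: [-2.99, 2.99], [-0.89, 2.07], [0.3, 2.58], [-1.14, 4.28], [0, 2.63], [-3.12, 3.12]. Speed limits (rad/s): [2.57, 2.57, 3.01, 3.14, 3.14, 3.14].

## Interface

Orientations are given as a unit quaternion [w, x, y, z].
In Python, from bench import ctrl gives the robot as it stands.
- The arm moves only by the tool servo_tool, never from a script. Its argument "series" is text: rows parted by semicolons, each of 7 numbers parted by spaces: the gripper command: -1 is fully open, 1 is shut, values between are in proportion, then the shift along the tool's x, y, z in m, then the turn, a rotation vector about the tool's x, y, z in degrees. A call has 1 to 12 rows; each row is the pose to reach, as a shift and turn from the pose commanded when the call began, along the tool's axes at that moment; what a row does not reach only later rows make up. A row lasts 1/12 s, in which the tool goes at most 41.7 mm and 7.16 degrees, less where a joint would pass 70% of its speed; a pose out of reach is approached as far as the arm can. A call with a gripper value outside its range is refused whole. The fingers move at their own pace and stop on an object; the grip force is fixed at half the most. Time passes only in rows, so rows that repeat a pose let the fingers close. It gives the time, the measured TCP pose, the force, the opening and the grip force at its end, in the units of the state.
- ctrl.get_obs(): the state, without advancing time (a new reading comes with each control period).
- ctrl.camera(name): name is "scene" or "top"; returns a dict with "img" (420x560x3 uint8, red, green, blue), "z_map" (420x560 float32, m along the optical axis (not along the pixel's ray), 0 where there is no reading), "fovy" (degrees; the focal length in pixels is half the picture's height over the tangent of half this angle, whatever the lens; pixels are square), "cx", "cy" (the principal point, pixels), "extrinsics" (4x4, takes a point from camera to world coordinates). Camera axes: x right, y down, z forward; pixel columns grow to the right and rows downward; lengths in m; the calibration is good to about 2 mm. A picture is of the moment at which its call begins.
- ctrl.hand_in(): hands the job in; it is judged then, once.
The state is a dict: "time_s": time; "q": joint angles; "dq": joint speeds; "joint_efforts": joint torques, N m; "eef_pos": TCP position; "eef_rot": TCP orientation; "wrist_force": force on the tool from outside, world axes, zero at the start; "torque": the same for the moment, N m; "opening": opening from 0.0 (shut) to 1.0 (fully open); "grasp_force": force on a finger pad.
Only numpy, scipy, OpenCV 4.12 (cv2) and the standard library are available. Lean on these libraries where they do the work, as an engineer would, in place of code of your own. Each camera call takes 0.05 s, during which the arm holds its last target. There are 200 camera calls.

## Working session

There is one attempt and no reset: what is moved stays moved. The work goes in short steps, Python scripts to look and compute and a tool call to move; the robot and the scene stay as the last step left them, time stands still between calls to the robot, and variables do not carry over. Pictures are saved under pics/ and viewed, at most 10 in all, crops included, and the job is handed in when it is done.

Besides the shell and the picture viewer there is one more tool, called after ">>>" as a command line: name --argument value ..., lists and objects as JSON in quotes. servo_tool: Moves the arm, as the interface text tells. Its arguments: {"type":"object","properties":{"series":{"type":"string"}},"required":["series"]}

```bash
mkdir -p pics
cat > h.py <<'E'
import numpy as np, cv2
from bench import ctrl
def cam(n):
    c=ctrl.camera(n); c['f']=c['img'].shape[0]/2/np.tan(np.radians(c['fovy'])/2); return c
def ray(c,u,v):
    E=np.array(c['extrinsics']); d=E[:3,:3]@np.array([(u-c['cx'])/c['f'],(v-c['cy'])/c['f'],1]); return E[:3,3],d
def onz(c,u,v,z):
    o,d=ray(c,u,v); return o+d*(z-o[2])/d[2]
def depth(c,u,v):
    o,d=ray(c,u,v); return o+d*c['z_map'][int(round(v)),int(round(u))]
def proj(c,P):
    E=np.array(c['extrinsics']); p=E[:3,:3].T@(np.asarray(P)-E[:3,3]); return c['cx']+c['f']*p[0]/p[2], c['cy']+c['f']*p[1]/p[2]
def save(n,img): cv2.imwrite(n,np.ascontiguousarray(img[:,:,::-1]))
E
python3 - <<'E'
from h import *
for n in('scene','top'):
    c=cam(n); save(f'pics/{n}0.png',c['img']); print(n,c['fovy'],c['cx'],c['cy'],np.round(c['extrinsics'],3).tolist())
print(ctrl.get_obs())
E
```

```text
scene 42.362552660182786 284.33267261904905 210.01769547128214 [[0.337, 0.771, -0.54, 1.397], [0.942, -0.278, 0.191, -0.289], [-0.003, -0.573, -0.82, 1.329], [0.0, 0.0, 0.0, 1.0]]
top 49.90835940671105 280.1695753589815 214.16311328423095 [[0.116, -0.972, 0.206, 0.373], [-0.993, -0.115, 0.018, -0.019], [0.006, -0.206, -0.978, 1.168], [0.0, 0.0, 0.0, 1.0]]
{'time_s': 0.1, 'q': array([-1.47228145e+00,  1.81489332e-01,  1.60791117e+00,  2.72531201e-05,
        1.35378940e+00, -2.06282130e-01]), 'dq': array([-0.00062176, -0.00063722, -0.00144127,  0.00110869, -0.00075098,
       -0.00133498]), 'joint_efforts': array([ 7.08100397e-04, -4.45876372e+01, -3.52239168e+01, -3.58503303e-04,
        4.14141672e-03,  9.07883134e-06]), 'eef_pos': array([ 0.17254557, -0.54802301,  0.25545998]), 'eef_rot': array([-7.96745454e-04,  9.88409938e-01,  1.51806311e-01,  5.62970910e-05]), 'wrist_force': array([-0.22547383, -0.14490213, -0.15861595]), 'torque': array([-0.06741653,  0.01294362, -0.00037858]), 'grasp_force': 0.0, 'opening': 0.996894153500498}
```

```bash
ls -la .
```

```text
total 16
drwxr-xr-x  3 agent agent 4096 Dec  3 17:23 .
drwxr-xr-x 23 root  root  4096 Dec  3 17:23 ..
-rw-r--r--  1 agent agent  644 Dec  3 17:23 h.py
drwxr-xr-x  2 agent agent 4096 Dec  3 17:23 pics
```

View pics/scene0.png

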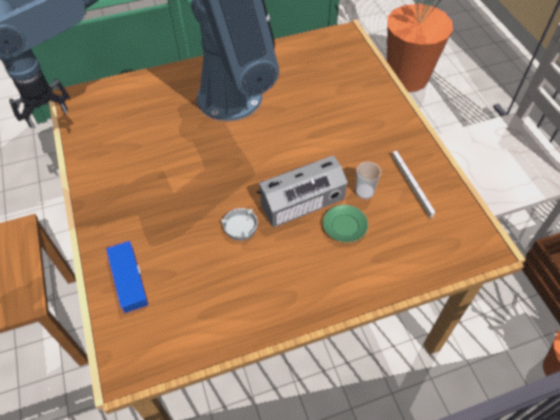

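View pics/top0.png

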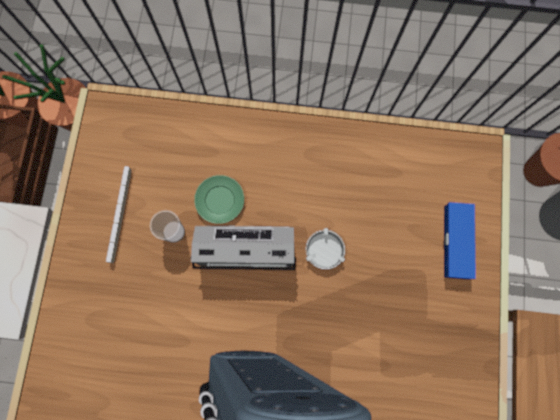

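The pictures show the radio at about (244,247) in top and (303,190) in scene, its front facing away from the robot (saucer side). The tumbler is at the +y end, the ashtray at the -y end. I'll enlarge next.

Run:
```python
from h import *
a=cam('top');b=cam('scene')
A=cv2.resize(a['img'][222:274,185:302],None,fx=6.5,fy=6.5,interpolation=cv2.INTER_CUBIC)
save('pics/topz.png',A)
B=cv2.resize(b['img'][150:226,250:352],None,fx=7.5,fy=7.5,interpolation=cv2.INTER_CUBIC)
save('pics/scz.png',B)
```

```text
(no output)
```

View pics/topz.png

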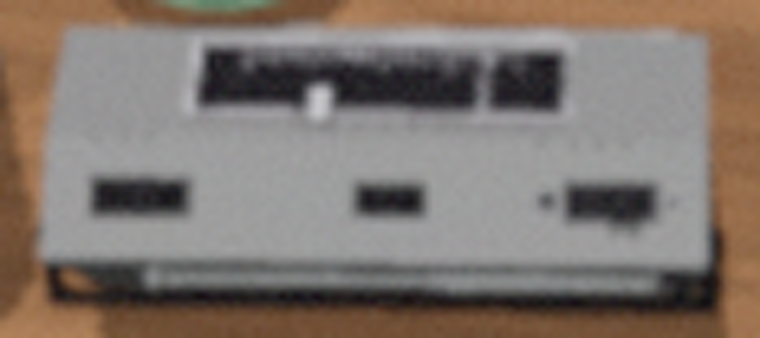

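View pics/scz.png

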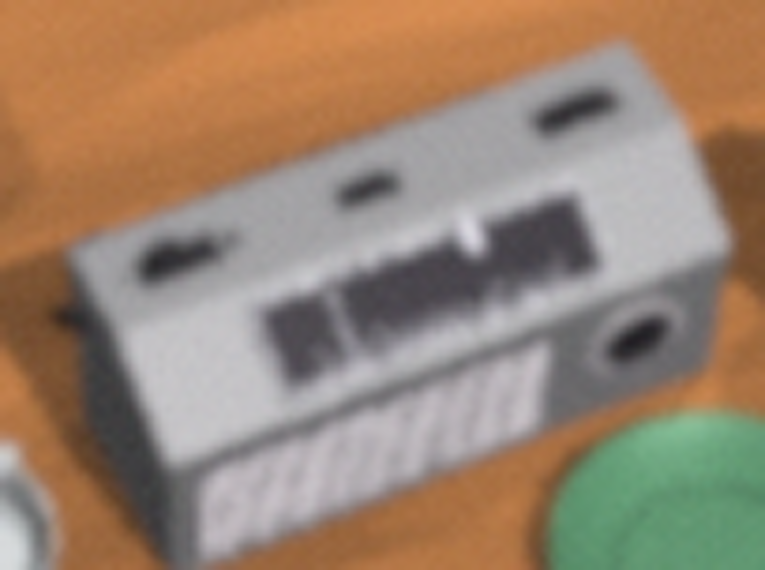

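The zooms show the tuning wheel at (139,196) in the top crop and (577,108) in the scene crop. The volume wheel is at (389,200) / (368,188) and the switch at (611,202) / (177,257). The tape is at (319,100) / (472,236) and the needle at (482,80) / (342,315).

```bash
cat > m.py <<'E'
from h import *
def blobs(c,box,s,rng,thr=75,k=8):
    x0,y0,x1,y1=box
    I=cv2.resize(np.ascontiguousarray(c['img'][y0:y1,x0:x1]),None,fx=k,fy=k,interpolation=cv2.INTER_CUBIC)
    g=cv2.cvtColor(I,cv2.COLOR_RGB2GRAY); return I,g
def tri(rs):
    A=np.zeros((3,3));B=np.zeros(3)
    for o,d in rs:
        d=d/np.linalg.norm(d);P=np.eye(3)-np.outer(d,d);A+=P;B+=P@o
    X=np.linalg.solve(A,B); return X
E
python3 - <<'E'
from m import *
a=cam('top');b=cam('scene')
def cen(c,x0,y0,k,zx,zy,w,h,dark=True):
    u=x0+(zx+.5)/k-.5; v=y0+(zy+.5)/k-.5
    u0,v0=int(round(u)),int(round(v))
    p=c['img'][v0-h:v0+h+1,u0-w:u0+w+1].astype(float).mean(2)
    bg=np.median(p) if not dark else np.percentile(p,75)
    q=np.clip((bg-8-p) if dark else 0*p,0,None)
    if dark:
        V,U=np.mgrid[v0-h:v0+h+1,u0-w:u0+w+1]; return (q*U).sum()/q.sum(),(q*V).sum()/q.sum()
    return u,v
T={};pts={'tuner':((139,196,9,4),(577,108,7,5)),'vol':((389,200,7,4),(368,188,6,5)),'sw':((611,202,9,4),(177,257,7,5))}
for n,(p,q) in pts.items():
    pa=cen(a,185,222,6.5,*p);pb=cen(b,250,150,7.5,*q)
    X=tri([ray(a,*pa),ray(b,*pb)])
    print(n,np.round(pa,2),np.round(pb,2),'tri',X.round(4),'top@z',onz(a,*pa,.114).round(4),'sc@z',onz(b,*pb,.114).round(4),'depths',depth(a,*pa).round(4),depth(b,*pb).round(4))
for n,p,q in (('tape',(319,100),(472,236)),('needle',(482,80),(342,315))):
    pa=[185+(p[0]+.5)/6.5-.5,222+(p[1]+.5)/6.5-.5];pb=[250+(q[0]+.5)/7.5-.5,150+(q[1]+.5)/7.5-.5]
    print(n,tri([ray(a,*pa),ray(b,*pb)]).round(4),depth(a,*pa).round(4),depth(b,*pb).round(4))
# ashtray/tumbler/edges of radio from top camera depth
for c in(a,b):
    H,W=c['z_map'].shape;U,V=np.meshgrid(np.arange(W),np.arange(H));E=np.array(c['extrinsics'])
    P=np.stack([(U-c['cx'])/c['f'],(V-c['cy'])/c['f'],np.ones((H,W))],-1)*c['z_map'][...,None]@E[:3,:3].T+E[:3,3]
    m=(abs(P[...,2]-.112)<.004)&(c['z_map']>0)&(P[...,0]>.2)&(abs(P[...,1])<.3)
    n,l,s,_=cv2.connectedComponentsWithStats(m.astype(np.uint8)); i=1+s[1:,4].argmax()
    r=cv2.minAreaRect(P[l==i][:,:2].astype(np.float32)); print('flat top',r, P[l==i][:,2].mean())
E
```

```text
tuner [206.  251.8] [325.98 164.27] tri [0.4844 0.1624 0.1123] top@z [0.4842 0.162  0.114 ] sc@z [0.4857 0.1618 0.114 ] depths [0.4839 0.1616 0.1165] [0.4865 0.1614 0.1151]
vol [244.49 252.32] [298.45 174.73] tri [0.4938 0.0729 0.1126] top@z [0.4935 0.0724 0.114 ] sc@z [0.4949 0.073  0.114 ] depths [0.4934 0.0723 0.1155] [0.4969 0.0721 0.1167]
sw [278.61 252.85] [272.93 183.92] tri [ 0.5017 -0.0069  0.1143] top@z [ 0.5017 -0.0071  0.114 ] sc@z [ 0.5016 -0.0066  0.114 ] depths [ 0.5004 -0.0073  0.1246] [ 0.5064 -0.0082  0.1206]
tape [0.5272 0.1033 0.1104] [0.5274 0.1032 0.1085] [0.5244 0.1049 0.1064]
needle [0.5422 0.0454 0.1055] [0.5431 0.0456 0.0999] [0.5385 0.047  0.1001]
flat top ((0.500746488571167, 0.07852977514266968), (0.0627785325050354, 0.23848628997802734), 5.948793411254883) 0.11200385056299546
flat top ((0.5010837316513062, 0.07888869941234589), (0.06324347108602524, 0.24051523208618164), 5.5359320640563965) 0.11113048199612696
```

>>> servo_tool --series "1 0.04 -0.033 0.006 0 0 1; 1 0.08 -0.065 0.013 0 0 2; 1 0.12 -0.098 0.019 0 0 3; 1 0.16 -0.13 0.026 0 0 4; 1 0.2 -0.163 0.032 0 0 5; 1 0.24 -0.196 0.039 0 0 6; 1 0.28 -0.228 0.045 0 0 7; 1 0.32 -0.261 0.051 0 0 8; 1 0.36 -0.293 0.058 0 0 9; 1 0.4 -0.326 0.064 0 0 10; 1 0.44 -0.3585 0.071 0 0 11; 1 0.47 -0.383 0.0755 0 0 11.6"

```text
time_s: 1.3
eef_pos: [0.4463, -0.1322, 0.1946]
eef_rot: [0.0, 0.999, 0.051, 0.0]
wrist_force: [0.5, -0.8, -0.6]
opening: 0.0
grasp_force: 0.0
```

>>> servo_tool --series "1 0 0 0 0 0 0; 1 0 0 0 0 0 0; 1 0 0 0 0 0 0; 1 0 0 0 0 0 0"

```text
time_s: 1.63
eef_pos: [0.4451, -0.1351, 0.1947]
eef_rot: [0.0, 0.999, 0.051, 0.0]
wrist_force: [-0.5, -0.6, -0.6]
opening: 0.003
grasp_force: 0.0
```

>>> servo_tool --series "1 0.02 -0.024 0.004 0 0 0; 1 0.04 -0.048 0.008 0 0 0; 1 0.06 -0.072 0.012 0 0 0; 1 0.07 -0.0865 0.0147 0 0 0; 1 0.07 -0.0865 0.0147 0 0 0; 1 0.07 -0.0865 0.0147 0 0 0"

```text
time_s: 2.13
eef_pos: [0.506, -0.042, 0.1797]
eef_rot: [0.0, 0.999, 0.051, -0.0]
wrist_force: [0.7, -0.4, 0.4]
opening: 0.002
grasp_force: 0.0
```

Run:
```python
from h import *
a=cam('top');b=cam('scene')
A=cv2.resize(a['img'][190:274,215:315],None,fx=5,fy=5,interpolation=cv2.INTER_CUBIC)
B=cv2.resize(b['img'][130:226,225:295],None,fx=4.375,fy=4.375,interpolation=cv2.INTER_CUBIC)[:420]
save('pics/ab.png',np.hstack([A,np.pad(B,((0,420-B.shape[0]),(0,0),(0,0)))]))
print(ctrl.get_obs()['eef_pos'],ctrl.get_obs()['wrist_force'])
```

```text
[ 0.50580818 -0.04257605  0.17991743] [-0.29859478 -0.23066152  0.37636982]
```

View pics/ab.png

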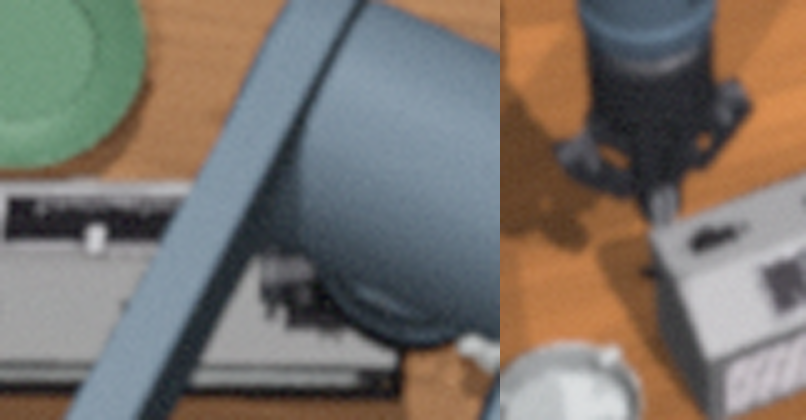

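The picture shows the shut fingertip, about 18 mm wide, over the radio's -y end. The switch is clear beside it at about (715,238) of the right half. Next I lower the tip behind the switch.

>>> servo_tool --series "1 0 -0.005 0.015 0 0 0; 1 0 -0.005 0.028 0 0 0; 1 0 -0.005 0.034 0 0 0; 1 0 -0.005 0.0385 0 0 0; 1 0 -0.005 0.0385 0 0 0; 1 0 -0.007 0.0385 0 0 0; 1 0 -0.009 0.0385 0 0 0; 1 0 -0.011 0.0385 0 0 0; 1 0 -0.013 0.0385 0 0 0; 1 0 -0.013 0.0385 0 0 0"

```text
time_s: 3.07
eef_pos: [0.505, -0.0275, 0.1416]
eef_rot: [0.0, 0.999, 0.051, 0.0]
wrist_force: [-0.5, -0.6, -0.3]
opening: -0.001
grasp_force: 0.0
```

>>> servo_tool --series "1 0 -0.001 0 0 0 0; 1 0 -0.002 0 0 0 0; 1 0 -0.003 0 0 0 0; 1 0 -0.003 0 0 0 0"

```text
time_s: 3.4
eef_pos: [0.5045, -0.0248, 0.1413]
eef_rot: [-0.0, 0.999, 0.051, -0.0]
wrist_force: [-0.0, -0.6, 0.7]
opening: -0.0
grasp_force: 0.0
```

>>> servo_tool --series "1 0 -0.001 0 0 0 0; 1 0 -0.002 0 0 0 0; 1 0 -0.003 0 0 0 0; 1 0 -0.004 0 0 0 0"

```text
time_s: 3.73
eef_pos: [0.5042, -0.0212, 0.1413]
eef_rot: [0.0, 0.999, 0.051, 0.0]
wrist_force: [0.4, -2.1, -0.3]
opening: 0.002
grasp_force: 0.9
```

>>> servo_tool --series "1 0 -0.001 0 0 0 0; 1 0 -0.002 0 0 0 0; 1 0 -0.003 0 0 0 0"

```text
time_s: 3.98
eef_pos: [0.5039, -0.0181, 0.1413]
eef_rot: [0.0, 0.999, 0.051, -0.0]
wrist_force: [-0.1, -2.3, -1.5]
opening: 0.004
grasp_force: 0.9
```

>>> servo_tool --series "1 0 -0.001 0 0 0 0; 1 0 -0.002 0 0 0 0"

```text
time_s: 4.15
eef_pos: [0.5037, -0.016, 0.1413]
eef_rot: [0.0, 0.999, 0.051, 0.0]
wrist_force: [0.5, -1.7, -0.7]
opening: -0.003
grasp_force: 0.9
```

>>> servo_tool --series "1 0 -0.001 0 0 0 0; 1 0 -0.001 0 0 0 0"

```text
time_s: 4.32
eef_pos: [0.5035, -0.0148, 0.1413]
eef_rot: [-0.0, 0.999, 0.051, -0.0]
wrist_force: [-0.5, -1.5, -0.3]
opening: 0.002
grasp_force: 0.5
```

>>> servo_tool --series "1 0 -0.001 0 0 0 0; 1 0 -0.001 0 0 0 0"

```text
time_s: 4.48
eef_pos: [0.5035, -0.0144, 0.1413]
eef_rot: [0.0, 0.999, 0.051, 0.0]
wrist_force: [0.0, -3.3, -1.4]
opening: -0.001
grasp_force: 2.0
```

>>> servo_tool --series "1 0 -0.0005 0 0 0 0; 1 0 -0.0005 0 0 0 0"

```text
time_s: 4.65
eef_pos: [0.5035, -0.0141, 0.1413]
eef_rot: [0.001, 0.999, 0.051, 0.0]
wrist_force: [-0.4, -5.3, -1.4]
opening: -0.002
grasp_force: 2.6
```

>>> servo_tool --series "1 0 0.003 0 0 0 0; 1 0 0.004 -0.01 0 0 0; 1 0 0.004 -0.03 0 0 0; 1 0 0 -0.045 0 0 0"

```text
time_s: 4.98
eef_pos: [0.5035, -0.0136, 0.1877]
eef_rot: [-0.0, 0.999, 0.051, -0.0]
wrist_force: [0.0, -0.3, -0.4]
opening: 0.001
grasp_force: 0.0
```

Run:
```python
from h import *
o=ctrl.get_obs(); print(o['q'],o['eef_pos'],o['wrist_force'])
```

```text
[-2.63578564e-01  9.67563739e-02  1.84901234e+00  8.24483087e-04
  1.19611334e+00  1.20524030e+00] [ 0.50352296 -0.01363174  0.18765727] [ 0.00705857 -0.25507767 -0.43002231]
```

>>> servo_tool --series "1 0 -0.014 0 0 0 -7; 1 0 -0.028 0 0 0 -14; 1 0 -0.042 0 0 0 -21; 1 0 -0.056 0 0 0 -28; 1 0 -0.07 0 0 0 -35; 1 0 -0.084 0 0 0 -42; 1 0 -0.098 0 0 0 -49; 1 0 -0.112 0 0 0 -56; 1 0 -0.126 0 0 0 -63; 1 0 -0.14 0 0 0 -70; 1 0 -0.154 0 0 0 -77; 1 0 -0.168 0 0 0 -84"

```text
time_s: 5.98
eef_pos: [0.4862, 0.1547, 0.1872]
eef_rot: [-0.0, 0.706, 0.708, 0.0]
wrist_force: [0.6, -0.0, -0.5]
opening: 0.004
grasp_force: 0.0
```

>>> servo_tool --series "1 0 0 0.01 0 0 -6; 1 0 0 0.02 0 0 -6; 1 0 0 0.035 0 0 -6; 1 0 0 0.035 0 0 -6"

```text
time_s: 6.32
eef_pos: [0.4843, 0.1534, 0.1488]
eef_rot: [-0.002, 0.671, 0.741, -0.002]
wrist_force: [-0.8, -0.0, -0.2]
opening: -0.002
grasp_force: 0.0
```

Run:
```python
from h import *
a=cam('top');b=cam('scene')
A=cv2.resize(a['img'][200:274,175:305],None,fx=3,fy=4,interpolation=cv2.INTER_CUBIC)
B=cv2.resize(b['img'][126:220,250:352],None,fx=4,fy=4,interpolation=cv2.INTER_CUBIC)
A=np.pad(A,((0,376-A.shape[0]),(0,0),(0,0)))
save('pics/c.png',np.hstack([A,B])[:, :800])
o=ctrl.get_obs(); print(o['eef_pos'],o['eef_rot'],o['q'][5])
```

```text
[0.48573048 0.15338568 0.15096241] [-7.35966858e-04  6.70960575e-01  7.41492456e-01 -5.50537684e-04] -0.027618257568689145
```

View pics/c.png

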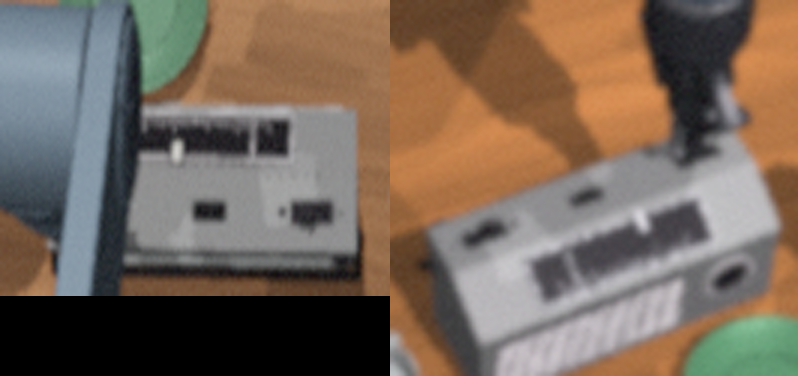

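The picture shows the tool above the tuning wheel at about (690,155) in the right half. The needle at (570,265), tape at (640,215) and switch at (485,233) are all in view. I'll compare the switch with the first picture.

Run:
```python
from h import *
a=cam('top');b=cam('scene')
a0=cv2.imread('pics/top0.png')[:,:,::-1];b0=cv2.imread('pics/scene0.png')[:,:,::-1]
O=np.array([.5154,.0798]);x=np.array([.9947,.1028]);y=np.array([-.1028,.9947])
ys=np.arange(-112,-62,3)
def prof(c,im,z):
    g=im.astype(np.float32).mean(2);out=[]
    for Y in ys:
        v=[]
        for X in (-24,-22,-20):
            u,w=proj(c,[*(O+x*X/1000+y*Y/1000),z]); v.append(cv2.getRectSubPix(g,(1,1),(u,w))[0,0])
        out.append(np.mean(v))
    return np.round(out).astype(int)
print(ys)
print('top',prof(a,a0,.121));print('top',prof(a,a['img'],.121));print('sc',prof(b,b0,.121));print('sc',prof(b,b['img'],.121))
def shift(c,im0,im1,pt,r):
    u,v=map(int,map(round,proj(c,pt)));s=3
    p0=np.float32(im0[v-r:v+r,u-r:u+r].mean(2));p1=np.float32(im1[v-r:v+r,u-r:u+r].mean(2))
    return np.round(cv2.phaseCorrelate(p0,p1,cv2.createHanningWindow((2*r,2*r),cv2.CV_32F)),2)
V=[*(O+x*-.022+y*-.005),.114]
print('radio shift px',shift(a,a0,a['img'],V,10),shift(b,b0,b['img'],V,10))
```

```text
[-112 -109 -106 -103 -100  -97  -94  -91  -88  -85  -82  -79  -76  -73
  -70  -67  -64]
top [158 150 144 134  89  48  41  47  49  45  44  50  49  48  74 131 123]
top [145 138 132 122  80  46  45  46  46  50  49  52  51  50  80 135 127]
sc [162 158 151 137 110  85  69  62  66  76  90 100 105 110 127 142 146]
sc [141 138 133 119 101  92  92  88  75  64  62  66  76  93 117 134 140]Traceback (most recent call last):
  File "<stdin>", line 21, in <module>
  File "<stdin>", line 19, in shift
    return _wrapfunc(a, 'round', decimals=decimals, out=out)
    return _wrapit(obj, method, *args, **kwds)
    conv = _array_converter(obj)
ValueError: setting an array element with a sequence. The requested array has an inhomogeneous shape after 1 dimensions. The detected shape was (2,) + inhomogeneous part.
```

The switch profile in scene moved 8 mm toward +y, so the radio is on. Next, press down on the tuning wheel.

>>> servo_tool --series "1 0 0 0.003 0 0 0; 1 0 0 0.006 0 0 0; 1 0 0 0.008 0 0 0; 1 0 0 0.0085 0 0 0; 1 0 0 0.0085 0 0 0"

```text
time_s: 6.93
eef_pos: [0.4861, 0.1535, 0.1426]
eef_rot: [-0.0, 0.67, 0.742, -0.0]
wrist_force: [0.1, 0.5, -0.0]
opening: -0.001
grasp_force: 0.0
```

>>> servo_tool --series "1 0 0 0.0005 0 0 0; 1 0 0 0.001 0 0 0; 1 0 0 0.001 0 0 0"

```text
time_s: 7.18
eef_pos: [0.4862, 0.1536, 0.1417]
eef_rot: [0.0, 0.67, 0.742, -0.0]
wrist_force: [-0.6, -0.5, 0.5]
opening: 0.002
grasp_force: 0.0
```

>>> servo_tool --series "1 0 0 0.0005 0 0 0; 1 0 0 0.001 0 0 0; 1 0 0 0.001 0 0 0"

```text
time_s: 7.43
eef_pos: [0.4864, 0.1536, 0.1412]
eef_rot: [0.0, 0.67, 0.742, 0.0]
wrist_force: [-1.3, 0.0, 4.2]
opening: 0.003
grasp_force: 1.9
```

>>> servo_tool --series "1 0 0 0.0005 0 0 0; 1 0 0 0.0005 0 0 0; 1 0 0 0.0005 0 0 0"

```text
time_s: 7.68
eef_pos: [0.4865, 0.1536, 0.1411]
eef_rot: [0.0, 0.67, 0.742, 0.0]
wrist_force: [-2.0, -0.2, 7.9]
opening: 0.001
grasp_force: 3.7
```

>>> servo_tool --series "1 0.001 0 -0.0001 0 0 0; 1 0.002 0 -0.0001 0 0 0; 1 0.004 0 -0.0001 0 0 0; 1 0.004 0 -0.0001 0 0 0"

```text
time_s: 8.02
eef_pos: [0.4861, 0.1573, 0.1413]
eef_rot: [0.001, 0.67, 0.742, -0.0]
wrist_force: [-4.0, -2.3, 8.4]
opening: -0.004
grasp_force: 4.3
```

>>> servo_tool --series "1 0.002 0 0 0 0 0; 1 0.004 0 0 0 0 0; 1 0.005 0 0 0 0 0"

```text
time_s: 8.27
eef_pos: [0.4856, 0.1622, 0.1413]
eef_rot: [0.001, 0.67, 0.742, -0.0]
wrist_force: [-3.8, -1.7, 8.8]
opening: 0.0
grasp_force: 4.4
```

>>> servo_tool --series "1 0.001 -0.0003 -0.0001 0 0 0; 1 0.002 -0.0004 -0.0002 0 0 0; 1 0.003 -0.0004 -0.0002 0 0 0"

```text
time_s: 8.52
eef_pos: [0.4852, 0.1651, 0.1414]
eef_rot: [0.001, 0.67, 0.742, 0.0]
wrist_force: [-1.0, -3.0, 6.7]
opening: 0.006
grasp_force: 3.1
```

>>> servo_tool --series "1 0.001 -0.0001 0 0 0 0; 1 0.003 -0.0002 0 0 0 0; 1 0.004 -0.0002 0 0 0 0; 1 0.004 -0.0002 0 0 0 0"

```text
time_s: 8.85
eef_pos: [0.4847, 0.1692, 0.1414]
eef_rot: [0.001, 0.67, 0.742, 0.0]
wrist_force: [-0.3, -1.1, 4.9]
opening: -0.005
grasp_force: 2.8
```

```bash
cat > n.py <<'E'
from h import *
b=cam('scene')
O=np.array([.5154,.0798]);x=np.array([.9947,.1028]);y=np.array([-.1028,.9947])
g=b['img'].astype(np.float32).mean(2)
# slope: z=.112 at x=0, down 32 deg; sample along dial rows
ys=np.arange(-56,58,0.5)
def row(s):
    X=s*np.cos(np.radians(32))/1000;Z=.112-s*np.sin(np.radians(32))/1000
    return np.array([cv2.getRectSubPix(g,(1,1),proj(b,[*(O+x*X+y*Y/1000),Z]))[0,0] for Y in ys])
R=np.array([row(s) for s in range(4,48,2)])
for s,r in zip(range(4,48,2),R): print(s,' '.join(str(int(v)) for v in r[::6]))
print(ys[::6].astype(int))
E
python3 n.py
```

```text
4 192 191 189 193 197 197 193 190 189 183 175 168 171 177 175 171 173 177 179 181 178 180 179 176 172 175 187 194 185 175 171 168 171 169 171 174 175 174
6 184 183 180 185 196 195 187 184 178 176 171 162 170 176 171 166 167 174 179 177 176 181 179 173 166 172 193 204 190 176 166 166 170 166 167 172 173 172
8 168 164 162 172 180 179 171 161 159 160 159 153 161 166 158 149 152 163 165 164 165 166 168 161 154 167 195 209 190 163 152 157 157 154 156 158 162 160
10 141 135 136 146 154 153 141 134 136 138 143 144 147 147 135 126 130 141 142 141 139 143 144 137 137 157 191 206 184 148 131 134 137 131 132 137 139 136
12 111 104 108 118 122 118 110 104 109 115 127 135 130 119 109 101 105 113 110 110 109 112 114 110 112 145 188 203 175 130 109 108 107 105 106 109 111 108
14 88 86 88 90 94 91 84 85 88 96 118 129 115 99 86 84 86 86 88 86 84 89 88 88 94 133 181 198 168 119 92 85 87 84 84 88 86 84
16 77 78 76 79 79 74 78 75 76 88 112 128 109 85 76 75 75 76 75 73 74 75 75 77 87 123 169 191 161 107 79 75 73 71 73 73 74 74
18 75 76 75 75 73 73 74 74 74 85 106 119 106 81 72 71 72 70 71 71 70 72 71 70 
[... 1390 characters left out ...]
143 146 148 150 145 139 135 140 143 132 121 121 130 138 140 137 133 134 129 118
42 138 146 158 158 157 164 168 169 161 151 152 159 165 165 163 162 164 166 164 166 166 166 159 151 152 161 165 152 141 143 152 163 165 160 152 153 150 143
44 162 169 176 177 171 178 184 184 177 166 164 172 178 179 176 175 178 179 178 180 178 177 173 162 166 177 179 170 159 160 173 181 182 179 169 170 169 163
46 174 180 186 182 180 184 188 191 183 173 171 175 184 184 180 182 185 184 186 184 182 182 177 172 177 183 187 177 169 172 180 188 190 182 179 180 177 176
[-56 -53 -50 -47 -44 -41 -38 -35 -32 -29 -26 -23 -20 -17 -14 -11  -8  -5
  -2   1   4   7  10  13  16  19  22  25  28  31  34  37  40  43  46  49
  52  55]
```

>>> servo_tool --series "1 0 0 -0.003 0 0 0; 1 0 0 -0.006 0 0 0; 1 -0.008 0 -0.006 0 0 0; 1 -0.017 0 -0.006 0 0 0; 1 -0.017 0 -0.004 0 0 0; 1 -0.017 0 -0.002 0 0 0; 1 -0.017 0 -0.0005 0 0 0; 1 -0.017 0 0.0001 0 0 0; 1 -0.017 0 0.0001 0 0 0; 1 -0.017 0 0.0001 0 0 0"

```text
time_s: 9.73
eef_pos: [0.4858, 0.1522, 0.1409]
eef_rot: [0.0, 0.67, 0.742, -0.0]
wrist_force: [-2.4, -2.8, 6.8]
opening: -0.003
grasp_force: 3.3
```

```bash
cat > n2.py <<'E'
from h import *
O=np.array([.5154,.0798]);x=np.array([.9947,.1028]);y=np.array([-.1028,.9947])
ys=np.arange(-52,52,0.25)
for n in('scene','top'):
    c=cam(n);g=c['img'].astype(np.float32).mean(2)
    def row(s):
        X=s*np.cos(np.radians(32))/1000;Z=.112-s*np.sin(np.radians(32))/1000
        return np.array([cv2.getRectSubPix(g,(1,1),proj(c,[*(O+x*X+y*Y/1000),Z]))[0,0] for Y in ys])
    for nm,ss in(('tape',(8,10,12)),('top-of-needle rows',(22,24,26,28))):
        r=np.mean([row(s) for s in ss],0);r=r-np.median(r)
        i=r.argmax();w=slice(max(0,i-26),i+27);q=np.clip(r[w]-0.25*r[i],0,None);print(n,nm,round((q*ys[w]).sum()/q.sum(),2),'peak',int(r[i]))
o=ctrl.get_obs();print(o['eef_pos'],o['wrist_force'],o['time_s'])
E
python3 n2.py
```

```text
scene tape 24.57 peak 68
scene top-of-needle rows -23.23 peak 43
top tape 22.93 peak 35
top top-of-needle rows -24.76 peak 105
[0.48582759 0.15219395 0.14090362] [-2.71856085 -2.92068723  5.79180429] 9.8333
```

>>> servo_tool --series "1 0.001 -0.0002 0 0 0 0; 1 0.003 -0.0003 0.0001 0 0 0; 1 0.005 -0.0004 0.0001 0 0 0; 1 0.007 -0.0005 0.0001 0 0 0; 1 0.009 -0.0006 0.0001 0 0 0; 1 0.009 -0.0006 0.0001 0 0 0"

```text
time_s: 10.33
eef_pos: [0.4847, 0.1615, 0.1413]
eef_rot: [0.001, 0.67, 0.743, 0.0]
wrist_force: [-2.0, -1.2, 9.5]
opening: 0.001
grasp_force: 4.2
```

>>> servo_tool --series "1 0.001 0 0 0 0 0; 1 0.003 0 0 0 0 0; 1 0.005 0 0 0 0 0; 1 0.007 0 0 0 0 0; 1 0.0085 0 0 0 0 0; 1 0.0085 0 0 0 0 0"

```text
time_s: 10.83
eef_pos: [0.4839, 0.1699, 0.1413]
eef_rot: [0.001, 0.67, 0.743, 0.0]
wrist_force: [-1.3, -2.0, 7.7]
opening: -0.0
grasp_force: 4.1
```

```bash
python3 n2.py
```

```text
scene tape 24.59 peak 69
scene top-of-needle rows -8.5 peak 44
top tape 22.86 peak 33
top top-of-needle rows 23.12 peak 90
[0.48386932 0.16988579 0.14127553] [-2.25034627 -1.2227727   8.36260465] 10.9333
```

>>> servo_tool --series "1 0 0 -0.003 0 0 0; 1 0 0 -0.006 0 0 0; 1 -0.009 0 -0.006 0 0 0; 1 -0.018 0 -0.006 0 0 0; 1 -0.018 0 -0.004 0 0 0; 1 -0.018 0 -0.002 0 0 0; 1 -0.018 0 -0.0006 0 0 0; 1 -0.018 0 -0.0001 0 0 0; 1 -0.018 0 -0.0001 0 0 0; 1 -0.018 0 -0.0001 0 0 0"

```text
time_s: 11.77
eef_pos: [0.4853, 0.1516, 0.1408]
eef_rot: [0.0, 0.67, 0.742, -0.0]
wrist_force: [-2.6, -3.3, 5.7]
opening: -0.001
grasp_force: 3.0
```

>>> servo_tool --series "1 0.001 -0.0002 0 0 0 0; 1 0.003 -0.0003 0 0 0 0; 1 0.005 -0.0004 0 0 0 0; 1 0.007 -0.0005 0 0 0 0; 1 0.009 -0.0006 0 0 0 0; 1 0.011 -0.0006 0 0 0 0; 1 0.013 -0.0006 0 0 0 0; 1 0.015 -0.0006 0 0 0 0; 1 0.017 -0.0006 0 0 0 0; 1 0.018 -0.0006 0 0 0 0; 1 0.018 -0.0006 0 0 0 0"

```text
time_s: 12.68
eef_pos: [0.4833, 0.1698, 0.1413]
eef_rot: [0.001, 0.67, 0.743, 0.0]
wrist_force: [-1.3, -1.8, 7.3]
opening: -0.001
grasp_force: 3.8
```

```bash
python3 n2.py
```

```text
scene tape 24.51 peak 69
scene top-of-needle rows 6.39 peak 48
top tape 22.89 peak 32
top top-of-needle rows 23.13 peak 90
[0.48329681 0.16980178 0.14130519] [-1.90245617 -1.67562048  7.7163292 ] 12.7833
```

>>> servo_tool --series "1 0 0 -0.003 0 0 0; 1 0 0 -0.006 0 0 0; 1 -0.009 0.0003 -0.006 0 0 0; 1 -0.018 0.0003 -0.006 0 0 0; 1 -0.018 0.0003 -0.004 0 0 0; 1 -0.018 0.0003 -0.002 0 0 0; 1 -0.018 0.0003 -0.0006 0 0 0; 1 -0.018 0.0003 0 0 0 0; 1 -0.018 0.0003 0 0 0 0; 1 -0.018 0.0003 0 0 0 0"

```text
time_s: 13.62
eef_pos: [0.485, 0.1516, 0.1408]
eef_rot: [0.0, 0.67, 0.742, -0.0]
wrist_force: [-1.7, -2.4, 5.7]
opening: 0.002
grasp_force: 3.0
```

>>> servo_tool --series "1 0.001 -0.0002 0 0 0 0; 1 0.003 -0.0003 0 0 0 0; 1 0.005 -0.0004 0 0 0 0; 1 0.007 -0.0005 0 0 0 0; 1 0.009 -0.0006 0 0 0 0; 1 0.011 -0.0006 0 0 0 0; 1 0.013 -0.0006 0 0 0 0; 1 0.013 -0.0006 0 0 0 0"

```text
time_s: 14.28
eef_pos: [0.4834, 0.1649, 0.1413]
eef_rot: [0.001, 0.67, 0.743, 0.0]
wrist_force: [-1.5, -0.2, 8.6]
opening: 0.001
grasp_force: 3.9
```

>>> servo_tool --series "1 0 0 -0.003 0 0 0; 1 0 0 -0.006 0 0 0; 1 -0.009 0.0003 -0.006 0 0 0; 1 -0.013 0.0003 -0.006 0 0 0; 1 -0.013 0.0003 -0.006 0 0 0"

```text
time_s: 14.7
eef_pos: [0.4846, 0.1509, 0.1463]
eef_rot: [-0.0, 0.67, 0.742, -0.0]
wrist_force: [0.5, -0.7, 0.1]
opening: -0.002
grasp_force: 0.0
```

```bash
python3 n2.py; python3 n.py|sed -n '5,15p;$p'|cut -d' ' -f1,20-40
```

```text
scene tape 24.11 peak 71
scene top-of-needle rows 18.34 peak 56
top tape 22.78 peak 35
top top-of-needle rows 17.63 peak 93
[0.48453812 0.15147658 0.14625716] [-0.88242571 -0.26106393  0.59094373] 14.8
12 109 110 108 112 113 116 131 162 195 203 174 130 109 108 106 106 107 110 112 109
14 89 87 84 88 89 97 121 155 189 198 165 119 92 85 85 84 82 86 87 86
16 75 74 75 74 77 92 117 149 178 192 158 107 78 73 71 72 72 70 72 74
18 71 71 71 72 75 90 116 142 162 167 142 101 73 67 66 69 68 69 68 70
20 72 71 70 71 75 92 119 133 141 141 121 90 72 69 67 68 65 69 68 68
22 72 71 70 72 78 95 124 136 125 113 96 79 69 68 67 69 68 69 68 67
24 71 71 71 72 78 98 124 130 109 93 79 71 69 69 67 69 69 69 68 67
26 70 72 73 72 76 97 121 125 102 82 75 72 70 69 67 69 68 69 69 68
28 72 73 73 73 74 95 118 119 96 80 77 74 71 69 69 70 70 70 72 71
30 78 78 75 75 77 92 114 117 95 84 80 78 74 70 71 72 73 76 79 77
32 85 86 84 82 84 98 113 114 99 88 85 82 77 75 76 76 78 84 89 83
```

```bash
sed -i 's/(22,24,26,28)/(27,28,29,30,31)/' n2.py; python3 n2.py
```

```text
scene tape 24.15 peak 70
scene top-of-needle rows 17.79 peak 44
top tape 22.91 peak 35
top top-of-needle rows 16.57 peak 100
[0.48449081 0.15186587 0.14630401] [ 0.01904645 -0.59047665  0.28877435] 14.95
```

>>> servo_tool --series "1 0 0 0.002 0 0 0; 1 0 0 0.004 0 0 0; 1 0 0 0.0054 0 0 0; 1 0 0 0.006 0 0 0; 1 0 0 0.006 0 0 0; 1 0 0 0.006 0 0 0"

```text
time_s: 15.45
eef_pos: [0.4847, 0.152, 0.1409]
eef_rot: [-0.0, 0.67, 0.742, -0.0]
wrist_force: [-2.2, -0.0, 4.5]
opening: 0.003
grasp_force: 2.7
```

>>> servo_tool --series "1 0.001 -0.0002 0 0 0 0; 1 0.003 -0.0003 0 0 0 0; 1 0.005 -0.0004 0 0 0 0; 1 0.0065 -0.0005 0 0 0 0; 1 0.0065 -0.0005 0 0 0 0"

```text
time_s: 15.87
eef_pos: [0.4839, 0.1582, 0.1414]
eef_rot: [0.001, 0.67, 0.742, 0.0]
wrist_force: [-1.7, -2.0, 8.1]
opening: 0.001
grasp_force: 3.6
```

```bash
python3 n2.py
```

```text
scene tape 24.49 peak 71
scene top-of-needle rows 23.31 peak 46
top tape 22.88 peak 35
top top-of-needle rows 21.69 peak 98
[0.48396043 0.1581968  0.14136587] [-1.75625863 -1.70326362  7.75447953] 15.9667
```

>>> servo_tool --series "1 0.0007 0 0 0 0 0; 1 0.0014 0 0 0 0 0; 1 0.0014 0 0 0 0 0"

```text
time_s: 16.22
eef_pos: [0.4838, 0.1595, 0.1413]
eef_rot: [0.001, 0.67, 0.742, 0.0]
wrist_force: [-2.6, -2.6, 6.9]
opening: 0.001
grasp_force: 3.6
```

```bash
python3 n2.py
```

```text
scene tape 24.51 peak 69
scene top-of-needle rows 24.07 peak 54
top tape 22.85 peak 34
top top-of-needle rows 23.32 peak 98
[0.48379915 0.15945149 0.14134018] [-2.79693633 -1.8835127   8.2103401 ] 16.3167
```

>>> servo_tool --series "1 0 0 -0.003 0 0 0; 1 0 0 -0.01 0 0 0; 1 0 0 -0.03 0 0 0; 1 0 0 -0.06 0 0 0; 1 0 -0.03 -0.09 0 0 0; 1 0 -0.06 -0.12 0 0 0; 1 0 -0.09 -0.14 0 0 0; 1 0 -0.12 -0.14 0 0 0; 1 0 -0.15 -0.14 0 0 0; 1 0 -0.17 -0.14 0 0 0; 1 0 -0.17 -0.14 0 0 0; 1 0 -0.17 -0.14 0 0 0"

```text
time_s: 17.32
eef_pos: [0.314, 0.1425, 0.2811]
eef_rot: [0.001, 0.67, 0.742, 0.001]
wrist_force: [0.5, 0.4, 0.0]
opening: 0.001
grasp_force: 0.0
```

```bash
python3 n2.py
python3 - <<'E'
from h import *
a=cam('top');b=cam('scene')
A=cv2.resize(a['img'][185:285,145:355],None,fx=2.5,fy=2.5,interpolation=cv2.INTER_CUBIC)
B=cv2.resize(b['img'][140:226,250:352],None,fx=5,fy=5,interpolation=cv2.INTER_CUBIC)
w=max(A.shape[1],B.shape[1]);C=cv2.resize(a['img'],(275,206));P=lambda I:np.pad(I,((0,0),(0,w-I.shape[1]),(0,0)))
save('pics/end.png',np.hstack([cv2.resize(np.vstack([P(A)]),(400,190)),])) 
L=cv2.resize(A,(400,190));R=cv2.resize(B,(400,337));S=cv2.resize(b['img'],(400,300))
save('pics/end.png',np.hstack([np.vstack([L,S]),np.pad(R,((0,153),(0,0),(0,0)))]))
E
```

```text
scene tape 24.59 peak 67
scene top-of-needle rows 24.02 peak 50
top tape 22.92 peak 30
top top-of-needle rows 23.35 peak 83
[0.31494677 0.14239109 0.2809417 ] [ 0.88571189 -0.2795897   0.62671163] 17.4167
```

View pics/end.png

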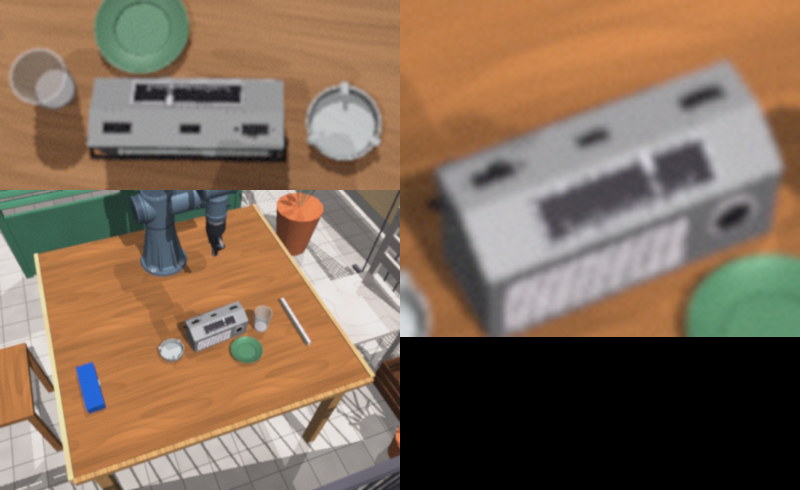

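The needle runs straight down from the tape, at (652,165) of the right crop. The two views put it at -0.6 and +0.4 mm from the tape, and everything else stands as it did.

```bash
python3 -c "
from bench import ctrl
print(ctrl.hand_in())"
```

```text
the job is handed in; nothing more can be done
None
```

The radio is switched on and the needle stands under the tape, within about 0.6 mm in both camera views; nothing else looked disturbed in the last pictures, and the job is handed in (no score came back).

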